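Lay the spacer battens on the timber pile and run the sled up to its stop

ROBOT

A 6-joint arm with a two-finger parallel gripper is mounted at the origin on the work surface; the furniture and walls round the work are solid. World frame = base frame: x ahead of the robot, y to its left, z up, the work surface at z = 0. Lengths are in mm, angles in rad, forces in N, time in s.
With the tool pointing down it reaches from about 325 to 775 mm from the base axis. Payload 9.3 kg.
Tool frame: the origin (TCP) lies at the very end of the fingers, on their centre line; the grasp point (between the pads) lies 19 mm behind it; z points along the fingers, y is the line along which they close (so a half turn about z gives the same grasp; the last joint's range is limited). The gripper opens to 85 mm and grips with 20 to 120 N. Pads are 22 mm wide; open, the fingers measure 114 mm over their backs; the gripper's body (76 mm by 85 mm) begins 54 mm behind the grasp point. The pads swing forward as they close: fully open they stand 13 mm farther back than shut.
Start: joints at [-1.405, 0.259, 0.021, 1.334, 0, 1.418], TCP at [172.378, -522.286, 231.279] pointing down, gripper open.
Joint ranges: [-3.04, 3.04], [-0.91, 1.82], [-1.04, 1.36], [-1.92, 1.95], [-1.52, 1.45], [-3.14, 3.14]. Speed limits (rad/s): [2.22, 2.22, 2.79, 3.14, 3.14, 3.14].

INTERFACE

Orientations are given as a unit quaternion [w, x, y, z].
In Python, from cell import manip, imaging, outline_of, mark_of gives the robot as it stands. The module is installed in compiled form; this text tells all that it offers. Calls block until the motion is done:
- manip.movep(position, orientation): joint-space move of the TCP to a pose.
- manip.move_l(position, rot=None, feed=150): straight line of the TCP; rot=None keeps the orientation; feed is the mean speed in mm/s.
- manip.set_joints(angles): joint-space move.
- manip.gripper_to(opening, newtons=None): opening from 0.0 (shut) to 1.0 (fully open); newtons is the grip in N (None keeps the last); returns when the fingers have stopped.
- manip.sleep(seconds).
- manip.inverse_kinematics(position, orientation): joint angles nearest the present ones, or None.
- manip.get_state(): the state.
- imaging.read_camera(name): name is "scene" or "side" or "wrist"; returns (picture, depth): 420x560x3 uint8, red, green, blue; 420x560 float32, mm along the optical axis (not along the pixel's ray), 0 where there is no reading.
- imaging.calibration(name): a dict with "camera_matrix" (3x3 intrinsics, pixels), "world_from_camera" (4x4, takes a point from camera to world coordinates); the wrist camera has in their place "T_tool_cam" (4x4, takes a point from camera to tool coordinates, whose origin is the TCP and whose axes are the flange's). Camera axes: x right, y down, z forward; pixel columns grow to the right and rows downward; lengths in mm; the calibration is good to about 2 mm. A picture is of the moment at which its call begins: read the wrist's pose just before it. calibration takes no time and is no camera call.
A pose or a line that the arm cannot do raises manip.Unreachable and nothing moves.
- manip.hand_in(): hands the job in; it is judged then, once.
Trained networks look in the newest picture that a camera, given by its name, has taken for a name from the list of things; names that differ only in an ending like _2 or _b are one class to them, and where a whole thing is asked for, a point or a joint stands for the part that bears it (a point fixed in the world has none). Each returns a list of dicts, best first, with "score" (0 to 1); they miss things now and then, are a little off and sometimes report something else, mostly with a low value. They report only what shows in the picture. A call takes as long as a camera call. They do not tell look-alikes from the thing itself.
- outline_of(camera, name): "pixels" (420x560 bool, what is visible of it).
- mark_of(camera, name): "position" ([x, y, z] in mm, in world coordinates, good to about 4 mm: a listed point, or the origin of a listed thing).
The state is a dict: "time_s": time; "q": joint angles; "qd": joint speeds; "effort": joint torques, N m; "ee_pos": TCP position; "orientation": TCP orientation; "wrist_force": force on the tool from outside, world axes, zero at the start; "wrist_torque": the same for the moment, N m; "gripper_width": opening from 0.0 (shut) to 1.0 (fully open); "grasp_force": force on a finger pad.
Only numpy, scipy, OpenCV 4.12 (cv2) and the standard library are available. Lean on these libraries where they do the work, as an engineer would, in place of code of your own. Each camera call takes 0.05 s, during which the arm holds its last target. There are 200 camera calls.

TASK

Lay the two loose wooden battens flat on top of the timber pile in the sled, parallel to the pile's boards, centred end to end, one along the front edge of the pile and one along the rear edge; you are not told how high the pile is, so lower each gently until it touches before letting go, never dropping or ramming it. Then, with both battens lying there, push the sled by its push bar up the ramp until its rear edge drops behind the lip and it sits flat on the landing, the battens still in place. Leave the mesh cup and the two jars alone.

Things in the scene. Friction and masses are not known exactly. Their poses are not given: they have to be found in the camera images.
- batten_a: loose batten of planed brown timber, 40 x 170 x 20 mm, about 0.07 kg, lying flat on the table to the robot's right. Origin at the centre of its underside; x across its 40 mm width, y along its 170 mm length, z up. Grasp it across the 40 mm width.
- batten_b: a second, identical loose batten lying flat nearby; same size, origin and axes.
- sled: shallow open plywood box on a slippery black plastic sole, 190 mm (its x) x 148 mm (its y) x 30 mm high to its rim, loose before the foot of the ramp, about 0.6 kg with its pile of boards. Origin at the centre of its underside; front (toward the ramp) is -y, rear +y, z up. At the start its front wall is 20 to 40 mm before the foot, turned by up to 0.04 rad.
- pile_front (a point): on the centreline of the pile's front board, at sled x 0, y -41 mm, and 44 mm above the sled's underside: the lowest height the pile's top can have. The level top lies 0 to 26 mm above this point, different every time. The pile is three boards abreast like the battens (y -41, 0, +41 mm), long sides along sled x; it is fixed in the sled.
- pile_rear (a point): the same for the pile's rear board: sled x 0, y +41 mm, 44 mm above the sled's underside; the pile's top is equally high here. A batten along this edge and one along the front edge leave a gap of 42 mm.
- sled_push (a point): centre of the rear face of the push bar: an upright dark steel plate, 76 mm wide along sled x, 6 mm thick, 46 mm high (18 to 64 mm above the sled's underside), on two arms behind the box's rear wall, 48 mm clear of it. At sled y +128 mm, z 41 mm; axes as the sled's. Pushing here toward sled -y with shut fingers takes about 3 to 10 N.
- ramp: fixed sheet-steel ramp. Origin at table height, mid foot of the slope; travel is along its -y. Slope y 0 to -70 mm, lip y -70 to -76 mm, 12 mm high; then a flat landing 5 mm high to an end stop at y -236 mm. Cheeks 30 mm high, 196 mm apart inside (sled: 3 mm play a side), flared outward from y 0 to +37 mm to catch the sled.
- dock (a point): the point in the middle of the landing, on its surface (ramp y = -156 mm, z = 5 mm), where the sled's origin comes to lie when its rear edge has dropped behind the lip; 6 mm of play either way along y. Axes as the ramp's.
- mesh_cup: dark mesh pencil cup, 69 mm across, 131 mm high, beyond the ramp; bystander. Origin at the centre of its underside.
- jar_screws: jar with a red lid, 68 mm across, 99 mm high, far right; bystander. Origin at the centre of its underside.
- jar_nuts: jar with a plain lid, 60 mm across, 89 mm high, far right; bystander. Origin at the centre of its underside.
There are look-alikes about, which are no part of the job. What is shaped like the batten_b but turquoise is not meant.

How it is judged:
By the outcome, as a careful person would: the job done as asked, in the order asked, and still so for the second after the job is handed in, with the robot touching nothing.
It also fails if it takes over 72 s, if anything falls off the work surface, if the arm or the gripper's body presses on something with over 40 N, if the wrist force passes 120 N, or if a joint passes its speed limit or range.

## Working session

There is one attempt and no reset: what is moved stays moved. The work goes in short steps, each a Python script; the robot and the scene stay as the last script left them, time stands still between calls to the robot, and variables do not carry over. Pictures are saved under pics/ and viewed, at most 10 in all, crops included, and the job is handed in when it is done.

```bash
mkdir -p pics
cat > h.py <<'E'
import numpy as np, cv2
from scipy.spatial.transform import Rotation as R
from cell import manip, imaging, outline_of, mark_of
def T_of(st):
    T=np.eye(4); w,x,y,z=st["orientation"]; T[:3,:3]=R.from_quat([x,y,z,w]).as_matrix(); T[:3,3]=st["ee_pos"]; return T
def shot(cam):
    st=manip.get_state(); p,d=imaging.read_camera(cam); c=imaging.calibration(cam)
    T=T_of(st)@np.array(c["T_tool_cam"]) if cam=="wrist" else np.array(c["world_from_camera"])
    return p,d,np.array(c["camera_matrix"]),T
def cloud(d,K,T):
    v,u=np.mgrid[:d.shape[0],:d.shape[1]]
    P=np.stack([(u-K[0,2])/K[0,0]*d,(v-K[1,2])/K[1,1]*d,d],-1)@T[:3,:3].T+T[:3,3]
    P[d<=0]=np.nan
    return P
def save(p,n): cv2.imwrite("pics/"+n,cv2.cvtColor(p,cv2.COLOR_RGB2BGR))
def down(yaw): # tool down, tool y axis along world angle yaw(+pi/2 multiples)
    # tool z=-Z ; tool y=(cos,sin,0); x=y cross z
    y=np.array([np.cos(yaw),np.sin(yaw),0]);z=np.array([0,0,-1.]);x=np.cross(y,z)
    q=R.from_matrix(np.stack([x,y,z],1)).as_quat(); return [q[3],q[0],q[1],q[2]]
E
python3 - <<'E'
from h import *
st=manip.get_state(); print(st)
ims=[]
for c in ("scene","side","wrist"):
    p,d,K,T=shot(c); P=cloud(d,K,T); save(p,c+"0.png"); print(c,K[0,0],T[:3,3].round(),T[:3,2].round(2))
    ims.append(p)
    for n in ("batten_a","sled","ramp","sled_push","pile_front","pile_rear","dock","mesh_cup"):
        m=mark_of(c,n); print(' ',n,[(np.round(a["position"]).tolist(),round(a["score"],2)) for a in m])
    for n in ("batten_a","sled"):
        for a in outline_of(c,n):
            px=a["pixels"]; q=P[px]; q=q[~np.isnan(q[:,0])]
            r=cv2.minAreaRect(q[:,:2].astype(np.float32)) if len(q)>5 else None
            print('  out',n,round(a["score"],2),px.sum(),np.argwhere(px).mean(0).round(),r,np.median(q[:,2]).round(1) if len(q) else 0,p[px].mean(0).round())
E
```

```text
{'time_s': 0.0, 'q': array([-1.40456340e+00,  2.59188569e-01,  2.07389767e-02,  1.33369305e+00,
       -2.42594108e-05,  1.41817216e+00]), 'qd': array([-0.00014165, -0.00057391, -0.0003676 ,  0.0006396 ,  0.00036366,
       -0.00010318]), 'effort': array([-9.62086087e-04, -5.55637980e+01,  3.44530034e+01,  1.37008048e-02,
       -2.27484634e-04, -1.13408350e-05]), 'ee_pos': array([ 172.34239247, -521.99589261,  230.65916824]), 'orientation': array([-6.73060714e-04,  9.87317940e-01,  1.58753997e-01, -1.67098157e-05]), 'wrist_force': array([-0.17428183,  0.93201882,  0.23950498]), 'wrist_torque': array([ 0.03051284, -0.05958817, -0.01050387]), 'grasp_force': 0.0, 'gripper_width': 1.0029291038435615}
scene 515.2861874643219 [-643. -903. 1033.] [ 0.67  0.5  -0.55]
  batten_a [([442.0, -378.0, 2.0], 0.81), ([564.0, -267.0, -0.0], 0.6)]
  sled [([531.0, 218.0, 2.0], 0.88)]
  ramp [([544.0, 106.0, 2.0], 0.94)]
  sled_push []
  pile_front [([531.0, 181.0, 48.0], 0.93)]
  pile_rear []
  dock [([554.0, -52.0, 7.0], 0.78)]
  mesh_cup [([771.0, 16.0, 4.0], 0.93)]
  out batten_a 0.73 484 [281. 35
[... 1207 characters left out ...]
0185546875), 9.834834098815918) 18.2 [136. 113.  90.]
  out batten_a 0.78 1120 [290. 370.] ((295.7926330566406, 181.27252197265625), (42.230674743652344, 176.7845458984375), 60.68328094482422) 18.6 [ 76. 174. 170.]
  out batten_a 0.56 514 [157. 317.] ((439.105712890625, -387.11041259765625), (175.39080810546875, 76.09858703613281), 6.394140720367432) 18.2 [133. 111.  89.]
  out sled 0.63 4970 [297. 274.] ((531.5016479492188, 227.3422393798828), (198.65206909179688, 237.6997528076172), 1.9691004753112793) 51.4 [146. 123.  98.]
wrist 304.58612991469374 [ 253. -496.  374.] [-0.31 -0.1  -0.95]
  batten_a []
  sled []
  ramp []
  sled_push []
  pile_front []
  pile_rear []
  dock []
  mesh_cup []
```

```bash
python3 -c "
import cv2,numpy as np
a=[cv2.imread(f'pics/{c}0.png') for c in ('scene','side')]
cv2.imwrite('pics/c0.png',cv2.resize(np.vstack(a),(448*1,336*2)) [:600] if 0 else cv2.resize(np.hstack(a),(800,300)))"
```

```text
(no output)
```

View pics/scene0.png

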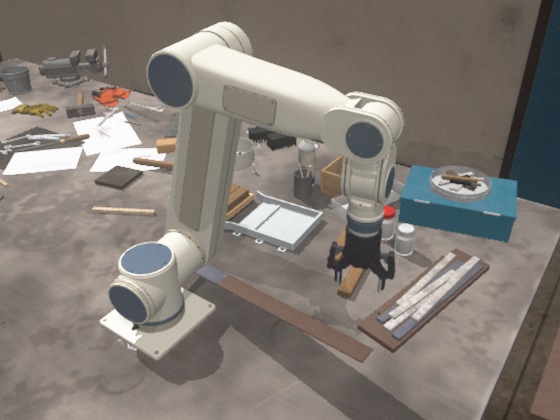

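The scene camera's view of the battens is partly blocked by the gripper: brown ones at about (350,270) and (345,240). The metal strips on the board at (430,290) and the sled, hidden behind the arm at (238,200), also show. Next I'll move the wrist camera over the battens, then over the sled.

```bash
cat >> h.py <<'E'
def rects(name,cam="wrist",zmin=None,zmax=None):
    p,d,K,T=shot(cam); P=cloud(d,K,T); out=[]
    for a in outline_of(cam,name):
        q=P[a["pixels"]]; q=q[~np.isnan(q[:,0])]
        if len(q)<50: continue
        zt=np.percentile(q[:,2],90); 
        t=q[np.abs(q[:,2]-np.median(q[:,2]))<5]
        c,(w,h),ang=cv2.minAreaRect(t[:,:2].astype(np.float32))
        if h>w: w,h,ang=h,w,ang+90
        ang=(ang+90)%180-90
        out.append(dict(score=a["score"],c=np.round(c,1),L=round(w),W=round(h),ang=np.deg2rad(ang),z=np.median(q[:,2]),rgb=p[a["pixels"]].mean(0).round()))
    return out,p,P
E
python3 - <<'E'
from h import *
q=down(-np.pi/2)
for pos in ([460,-320,300],[480,150,300]):
    manip.movep(pos,q); manip.sleep(.3)
    out,p,P=rects("batten_a"); save(p,"w%d.png"%pos[0]); np.save("P%d.npy"%pos[0],P)
    print(manip.get_state()["q"].round(2),manip.get_state()["time_s"])
    for o in out: print(o)
    for n in ("batten_a","sled","ramp","sled_push","pile_front","pile_rear","dock"):
        print(' ',n,[(np.round(a["position"],1).tolist(),round(a["score"],2)) for a in mark_of("wrist",n)])
E
python3 -c "
import cv2,numpy as np
cv2.imwrite('pics/c1.png',cv2.resize(np.hstack([cv2.imread('pics/w460.png'),cv2.imread('pics/w480.png')]),(800,300)))"
```

```text
[-0.76  0.27  0.21  1.51 -0.    2.38] 3.3917
{'score': 0.72, 'c': array([ 442.9, -376.2]), 'L': 169, 'W': 40, 'ang': np.float64(0.15668854747341152), 'z': np.float64(19.65059455909801), 'rgb': array([168., 130.,  92.])}
  batten_a [([441.1, -376.7, -0.5], 0.93), ([558.7, -266.9, 1.4], 0.89)]
  sled []
  ramp [([441.6, -378.4, 2.5], 0.35)]
  sled_push []
  pile_front []
  pile_rear []
  dock [([554.6, -52.2, 0.7], 0.6)]
[ 0.14  0.17  0.07  1.48 -0.   -3.01] 8.5833
{'score': 0.77, 'c': array([294.9, 181.6]), 'L': 168, 'W': 40, 'ang': np.float64(-0.5156088262748704), 'z': np.float64(19.439663552674006), 'rgb': array([ 10., 193., 188.])}
  batten_a [([294.2, 183.7, -0.4], 0.74)]
  sled [([533.5, 215.4, 2.4], 0.69)]
  ramp [([539.2, 105.7, -3.3], 0.69)]
  sled_push [([526.3, 344.2, 40.7], 0.94)]
  pile_front [([535.0, 175.7, 48.6], 0.79)]
  pile_rear [([529.8, 257.9, 45.1], 0.68)]
  dock [([555.8, -54.8, 2.9], 0.84)]
```

View pics/c1.png

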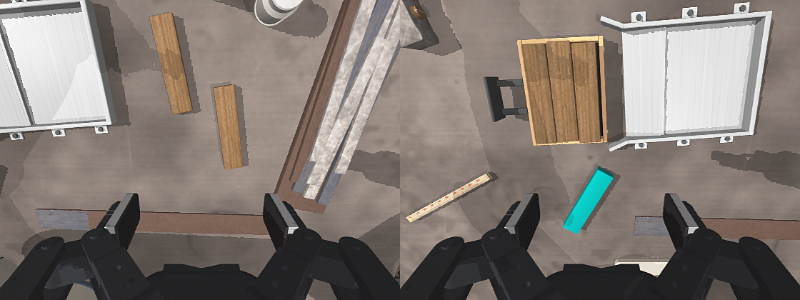

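The left view shows the two brown battens at (172,62) and (230,125). The right view shows the sled with its pile at (567,90), the push bar at (497,98), the ramp mouth at (620,80), and the turquoise look-alike at (588,200), which I'll leave alone.

Run:
```python
from h import *
P=np.load("P460.npy").reshape(-1,3); 
def rect(t):
    c,(w,h),a=cv2.minAreaRect(t[:,:2].astype(np.float32)); 
    if h>w:w,h,a=h,w,a+90
    return np.round(c,1),round(w,1),round(h,1),round(np.deg2rad((a+90)%180-90),3)
for c in ((442,-377),(558,-266)):
    t=P[(abs(P[:,0]-c[0])<110)&(abs(P[:,1]-c[1])<50)&(P[:,2]>14)&(P[:,2]<26)]; print(rect(t),len(t),np.median(t[:,2]))
P=np.load("P480.npy").reshape(-1,3)
s=P[(abs(P[:,0]-532)<130)&(abs(P[:,1]-216)<90)]
h=s[(s[:,2]>40)&(s[:,2]<85)]; z=np.median(h[:,2]); t=h[abs(h[:,2]-z)<4]; print("pile",rect(t),z,len(t))
r=s[(s[:,2]>25)&(s[:,2]<85)];print("box",rect(r))
b=P[(abs(P[:,0]-526)<70)&(abs(P[:,1]-343)<25)&(P[:,2]>57)&(P[:,2]<75)];print("bar",rect(b),len(b),b[:,2].max())
# ramp cheeks
c=P[(P[:,0]>420)&(P[:,0]<680)&(P[:,1]<135)&(P[:,1]>-130)&(P[:,2]>24)&(P[:,2]<36)];print("cheeks",rect(c),len(c))
for s in (1,-1):
    k=c[(np.sign(c[:,0]-545)==s)&(c[:,1]<90)&(c[:,1]>-100)]
    if len(k)>20:
        f=np.polyfit(k[:,1],k[:,0],1); print(s,f,len(k))
g=P[(abs(P[:,0]-400)<30)&(abs(P[:,1]-60)<30)];print("table z",np.nanmedian(g[:,2]))
```

```text
(array([ 442.9, -376.1]), 169.4, 40.2, np.float64(0.157)) 3291 19.649929175408545
(array([ 560.4, -268.1]), 170.1, 40.2, np.float64(0.19)) 4328 19.6830798447194
pile (array([531.4, 216.4]), 174.2, 122.4, np.float64(0.047)) 53.1634165255486 13538
box (array([540.7, 216. ]), 237.1, 179.9, np.float64(-0.0))
bar (array([525.8, 340.5]), 74.2, 6.7, np.float64(0.045)) 429 65.28818233623298
cheeks (array([544.1,   2.4]), 274.4, 232.6, np.float64(-1.528)) 3509
1 [-7.45089979e-02  6.51987013e+02] 1321
-1 [-7.48600724e-02  4.48976026e+02] 840
table z -0.18547147901185213
```

```bash
cat >> h.py <<'E'
SC=np.array([531.4,216.4]); SY=0.046
def pick(c,ang):
    q=down(np.pi/2+ang)
    manip.gripper_to(0.75,30)
    manip.movep([*c,110],q); manip.move_l([*c,30],feed=150); manip.move_l([*c,1.5],feed=50)
    print("pre",manip.get_state()["ee_pos"].round(1),manip.get_state()["wrist_force"].round(1))
    manip.gripper_to(0.0,35)
    st=manip.get_state(); print("grip",st["gripper_width"],st["grasp_force"],st["ee_pos"].round(1))
    manip.move_l([*c,130],feed=200)
    st=manip.get_state(); print("lift",st["gripper_width"],st["grasp_force"],st["time_s"])
def place(ysled,ztop=53):
    x,y=SC+np.array([-np.sin(SY),np.cos(SY)])*ysled
    manip.movep([x,y,160],down(np.pi/2+SY)); manip.move_l([x,y,ztop+12],feed=120); manip.sleep(.3)
    f0=np.mean([manip.get_state()["wrist_force"][2] for _ in range(3)]); z=ztop+12
    while z>ztop-12:
        z-=.7; manip.move_l([x,y,z],feed=15); manip.sleep(.05)
        f=manip.get_state()["wrist_force"][2]-f0
        if abs(f)>2: break
    st=manip.get_state(); print("touch",z,f,st["ee_pos"].round(1),st["gripper_width"],f0)
def release(w=.54):
    st=manip.get_state(); x,y,z=st["ee_pos"]
    manip.gripper_to(w); print("open",manip.get_state()["gripper_width"],manip.get_state()["grasp_force"])
    manip.move_l([x,y,z+40],feed=60); manip.move_l([x,y,200],feed=250); print(manip.get_state()["time_s"])
E
python3 - <<'E'
from h import *
pick((560.4,-268.1),.19); place(-41)
E
```

```text
pre [ 560.4 -268.1    1.4] [-0.1 -0.7  0.4]
grip 0.45836855602784543 36.491419672966 [ 560.7 -268.3    2. ]
lift 0.4549236209005304 35.993614196777344 13.7417
touch 55.19999999999996 6.405112483425139 [533.4 175.5  55.5] 0.4572847585205678 -1.2479735438732278
```

Run:
```python
from h import *
release(); print(manip.get_state()["q"].round(2))
pick((442.9,-376.1),.157); place(41,54)
```

```text
open 0.5392508681539077 0.0
22.45
[ 0.17  0.29 -0.02  1.27 -0.    0.12]
pre [ 442.9 -376.1    1.4] [-0.2 -0.6 -0.6]
grip 0.45928364699997204 36.4415967464447 [ 443.1 -376.4    2. ]
lift 0.464072603829051 35.98068952560425 27.3333
touch 54.799999999999955 7.432883368243141 [529.6 257.4  55.5] 0.4616619034136623 -0.9862825161956691
```

Run:
```python
from h import *
release(); manip.gripper_to(0.0)
manip.movep([570,330,230],down(np.pi/2+SY)); manip.sleep(.2)
p,d,K,T=shot("wrist"); P=cloud(d,K,T); save(p,"w2.png"); np.save("P2.npy",P); print(manip.get_state()["time_s"])
P=P.reshape(-1,3); s=P[(abs(P[:,0]-532)<130)&(abs(P[:,1]-216)<90)]
def rect(t):
    c,(w,h),a=cv2.minAreaRect(t[:,:2].astype(np.float32)); 
    if h>w:w,h,a=h,w,a+90
    return np.round(c,1),round(w,1),round(h,1),round(np.deg2rad((a+90)%180-90),3),np.median(t[:,2]).round(1),len(t)
for lo,hi in ((-90,0),(0,90)):
    t=s[(s[:,2]>67)&(s[:,2]<80)&(s[:,1]-216>lo)&(s[:,1]-216<hi)]; print(rect(t))
t=s[(s[:,2]>48)&(s[:,2]<59)];print("pile",rect(t))
b=P[(abs(P[:,0]-526)<70)&(abs(P[:,1]-343)<25)&(P[:,2]>57)&(P[:,2]<75)];print("bar",rect(b) if len(b) else 0)
```

```text
open 0.5386761868695119 0.0
37.2833
38.475
(array([532.7, 175.1]), 169.5, 40.7, np.float64(0.045), np.float64(73.2), 7648)
(array([528.7, 256.6]), 168.6, 40.8, np.float64(0.044), np.float64(73.3), 7390)
pile (array([530.3, 234.6]), 173.0, 86.3, np.float64(0.057), np.float64(53.3), 6625)
bar (array([525.5, 340.9]), 75.2, 6.1, np.float64(0.056), np.float64(63.3), 476)
```

View pics/w2.png

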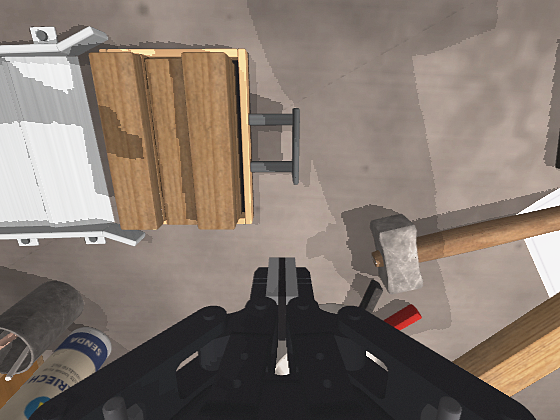

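Both battens lie where they should: at (120,140) and (212,140) in the image, each within 1 mm of its target. The push bar is at (296,145), with the hammer clear behind it. Pushing next.

```bash
cat > push.py <<'E'
from h import *
RY=0.0745
mid=lambda y:550.48-.0747*y
def seg(y,feed):
    off=-2*np.clip((y-180)/150,0,1)
    manip.move_l([mid(y)+off,y,30],feed=feed); st=manip.get_state()
    f=st["wrist_force"]; print(round(y),st["ee_pos"].round(1),f.round(1),round(st["time_s"],1)); return np.hypot(*f[:2])
E
python3 - <<'E'
from push import *
q=down(np.pi/2+RY); y=378
manip.movep([mid(y)-2,y,120],q); manip.move_l([mid(y)-2,y,30],feed=150)
seg(365,60)
for y in range(350,125,-15):
    if seg(y,50)>25: print("high"); break
p,d,K,T=shot("side"); save(p,"s3.png"); np.save("P3.npy",cloud(d,K,T))
E
```

```text
365 [521.5 364.6  30.6] [0.6 0.3 0. ] 40.2
350 [522.4 349.5  30. ] [ 0.8 -0.3  0.6] 40.6
335 [523.5 334.3  30. ] [-0.  -0.1  0.1] 41.1
320 [524.8 319.4  30. ] [ 0.7 -0.6  0.2] 41.5
305 [526.1 304.6  30. ] [-0.6  0.5 -0.3] 42.0
290 [527.4 289.6  30. ] [ 1.1 -0.4  1. ] 42.4
275 [528.8 274.6  30.1] [ 0.1  1.1 -0.3] 42.9
260 [530.1 259.6  30.1] [-0.3  0.1  0.4] 43.3
245 [531.4 244.6  30.1] [ 0.5  0.6 -0.6] 43.8
230 [532.8 229.5  30.1] [ 0.9 -0.   0.2] 44.2
215 [534.1 214.5  30. ] [ 0.  -0.3 -1. ] 44.7
200 [535.3 199.8  30. ] [0.  0.9 0.2] 45.1
185 [536.7 184.8  30. ] [0.6 1.  0.7] 45.6
170 [537.8 170.   30.1] [ 0.4 -0.1  0.1] 46.0
155 [539.1 154.7  30.1] [0.1 1.8 2.6] 46.5
140 [540.3 140.1  30.3] [-0.1  4.   5. ] 46.9
```

View pics/s3.png

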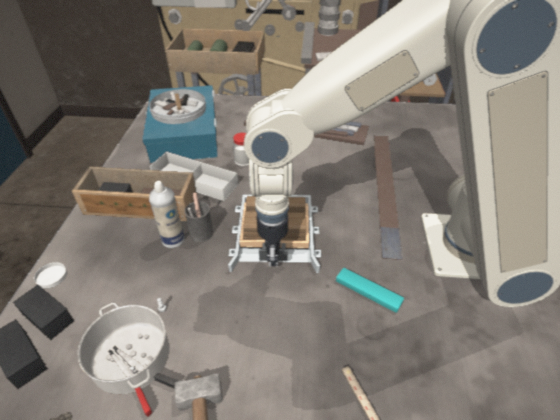

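The sled is in the ramp at about (275,220), with the pile ahead of the gripper and the cheeks either side. I'll keep pushing.

Run:
```python
from push import *
for y in list(range(132,99,-8))+list(range(97,85,-3)):
    if seg(y,40)>18: print("high"); break
```

```text
132 [541.  132.5  30.5] [0.9 5.7 8.3] 47.3
124 [541.9 124.8  30.9] [-0.5  7.2 10.8] 47.7
116 [542.8 117.2  31.4] [-1.4 10.3 15. ] 48.0
108 [544.1 109.6  32. ] [ 1.2 12.5 18.7] 48.4
100 [542.5  99.7  29.6] [ 0.5  0.1 -0.3] 48.7
97 [542.9  96.9  29.7] [-0.1  0.5  1. ] 49.0
94 [543.5  94.   30. ] [-1.1  2.4  3.1] 49.2
91 [543.8  91.   30.1] [0.1 3.3 2.9] 49.5
88 [544.   89.2  30.5] [-2.3 10.2  7.6] 49.7
```

Run:
```python
from push import *
manip.move_l([542,125,30],feed=100); manip.move_l([542,125,250],feed=200)
manip.movep([590,130,260],down(np.pi/2)); manip.sleep(.2)
p,d,K,T=shot("wrist"); P=cloud(d,K,T); save(p,"w4.png"); P=P.reshape(-1,3)
def rect(t):
    c,(w,h),a=cv2.minAreaRect(t[:,:2].astype(np.float32)); 
    if h>w:w,h,a=h,w,a+90
    return np.round(c,1),round(w,1),round(h,1),round(np.deg2rad((a+90)%180-90),3),np.median(t[:,2]).round(1),len(t)
s=P[(abs(P[:,0]-552)<120)&(abs(P[:,1]+53)<90)]
for lo,hi in ((-90,0),(0,90)):
    t=s[(s[:,2]>70)&(s[:,2]<90)&(s[:,1]+53>lo)&(s[:,1]+53<hi)]; print(rect(t), np.polyfit(t[:,1],t[:,2],1).round(3))
t=s[(s[:,2]>50)&(s[:,2]<66)];print("pile",rect(t), np.linalg.lstsq(np.c_[t[:,:2],np.ones(len(t))],t[:,2],rcond=None)[0].round(4))
b=P[(abs(P[:,0]-543)<70)&(abs(P[:,1]-73)<25)&(P[:,2]>57)&(P[:,2]<80)];print("bar",rect(b) if len(b) else 0)
for n in ("sled","dock","ramp"): print(n,[np.round(a["position"],1).tolist() for a in mark_of("wrist",n)])
print(manip.get_state()["time_s"])
```

```text
(array([555.4, -90.1]), 170.1, 41.8, np.float64(0.038), np.float64(78.2), 6705) [-5.5000e-02  7.2979e+01]
(array([550.7, -15.6]), 170.0, 40.6, np.float64(0.06), np.float64(78.2), 6528) [-3.8000e-02  7.7428e+01]
pile (array([551.6, -36.8]), 173.8, 90.2, np.float64(0.063), np.float64(58.4), 5386) [ 1.30000e-03 -1.98000e-02  5.70471e+01]
bar (array([546.4,  71. ]), 74.8, 6.4, np.float64(0.05), np.float64(68.2), 491)
sled []
dock [[556.1, -90.6, 58.4]]
ramp [[539.4, 102.4, -3.1]]
52.2083
```

View pics/w4.png

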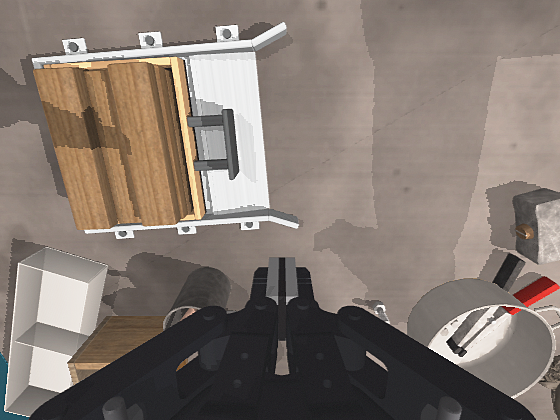

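Run:
```python
from push import *
manip.movep([630,-45,230],down(np.pi/2))
p,d,K,T=shot("wrist"); P=cloud(d,K,T); save(p,"w5.png"); P=P.reshape(-1,3); print(T[:3,3].round())
def rect(t):
    c,(w,h),a=cv2.minAreaRect(t[:,:2].astype(np.float32)); 
    if h>w:w,h,a=h,w,a+90
    return np.round(c,1),round(w,1),round(h,1),round(np.deg2rad((a+90)%180-90),3),np.median(t[:,2]).round(1),len(t)
s=P[(abs(P[:,0]-552)<120)&(abs(P[:,1]+53)<90)]
for lo,hi in ((-90,0),(0,90)):
    t=s[(s[:,2]>74)&(s[:,2]<90)&(s[:,1]+53>lo)&(s[:,1]+53<hi)]; print(rect(t))
t=s[(s[:,2]>50)&(s[:,2]<66)];print("pile",rect(t),np.linalg.lstsq(np.c_[t[:,:2],np.ones(len(t))],t[:,2],rcond=None)[0].round(4))
t=s[(s[:,2]>30)&(s[:,2]<41)&(abs(s[:,0]-552)<80)];print("rim y",np.percentile(t[:,1],[0,5,50,95,100]).round(1))
b=P[(abs(P[:,0]-543)<70)&(abs(P[:,1]-73)<25)&(P[:,2]>60)&(P[:,2]<80)];print("bar",rect(b) if len(b) else 0)
print(manip.get_state()["time_s"])
```

```text
[547. -45. 372.]
(array([555.5, -90.7]), 170.4, 40.5, np.float64(0.04), np.float64(78.2), 8384)
(array([551. , -15.9]), 170.1, 40.2, np.float64(0.059), np.float64(78.2), 8502)
pile (array([555.9, -75.1]), 171.9, 78.8, np.float64(0.059), np.float64(58.3), 6608) [ 3.00000e-04 -1.40000e-03  5.81189e+01]
rim y [-142.9 -137.3    9.6   29.8   36.9]
bar (array([546.6,  70.7]), 74.7, 6.7, np.float64(0.052), np.float64(67.9), 741)
53.0167
```

View pics/w5.png

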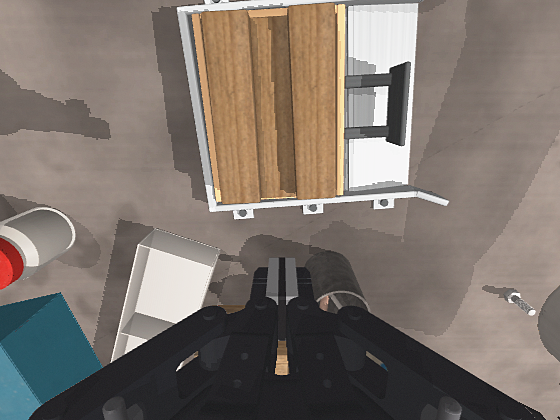

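The overhead view shows the sled flat on the landing: the pile has no measurable tilt, and everything sits 5 mm higher than on the table. Both battens are on the pile at (225,105) and (315,105), each within 5 mm of its edge line. The gripper is clear.

```bash
python3 -c "
from h import *
print(manip.hand_in())"
```

```text
the job is handed in; nothing more can be done
None
```

The job is handed in, with about 53 of the 72 s used: the sled sits flat on the landing behind the lip and both battens lie on the pile, though the push shifted the front one about 4.5 mm and the rear one about 3 mm inward; I didn't touch the cup, the jars or the turquoise look-alike.

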